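# Set the polarimeter's analyser lever to the red dot and take a reading

### The arm

A 6-joint arm with a two-finger parallel gripper is mounted at the origin on the work surface. World frame = base frame: x ahead of the robot, y to its left, z up, the work surface at z = 0. Lengths are in m, angles in rad, forces in N, time in s.
With the tool pointing down it reaches from about 0.25 to 0.8 m from the base axis. Payload 8.5 kg.
Tool frame: the origin (TCP) lies on the mounting face of the last link; the fingertips stand 173 mm ahead of it and the grasp point (between the pads) lies 155 mm ahead of it; z points along the fingers, y is the direction in which the jaws open and shut (so a half turn about z gives the same grasp; the last joint's range is limited). The gripper opens to 85 mm and grips with 20 to 120 N. Pads are 22 mm wide; open, the fingers measure 114 mm over their backs; the gripper's body (76 mm by 85 mm) begins 54 mm behind the grasp point. The pads swing forward as they close: fully open they stand 13 mm farther back than shut.
Start: joints at [-1.218, 0.238, -0.013, 1.319, 0, 1.571], TCP at [0.181, -0.493, 0.405] pointing down, gripper open.
Joint ranges: [-2.66, 2.66], [-1.03, 1.9], [-1.14, 1.46], [-1.82, 2.27], [-1.45, 1.34], [-3.14, 3.14]. Speed limits (rad/s): [2.22, 2.22, 2.79, 3.14, 3.14, 3.14].

### API

Orientations are given as a unit quaternion [x, y, z, w].
In Python, from cell import r gives the robot as it stands.
- The arm moves only by the tool carry_out, never from a script. Its argument "deltas" is a list of rows, each an object with "angular": the turn, a rotation vector about the tool's x, y, z in degrees, a list of three; "dp": the shift along the tool's x, y, z in cm, a list of three; "gripper": the finger opening in cm, from 0 to 8.54. In form: [{"angular": [rx, ry, rz], "dp": [tx, ty, tz], "gripper": gripper}, ...]. A call has exactly 10 rows; each row is the pose to reach, as a shift and turn from the pose commanded when the call began, along the tool's axes at that moment; what a row does not reach only later rows make up. A row lasts 1/12 s, in which the tool goes at most 41.7 mm and 7.16 degrees, less where a joint would pass 70% of its speed; a pose out of reach is approached as far as the arm can. A call with a gripper value outside its range is refused whole. The fingers move at their own pace and stop on an object; "force" is the grip in N (left out, the last holds). Time passes only in rows, so rows that repeat a pose let the fingers close, or fill a call up. It gives the time, the measured TCP pose, the force and the opening at its end, in the units of the state.
- r.state(): the state, without advancing time (a new reading comes with each control period).
- r.grab_frame(name): name is "scene" or "top" or "wrist"; returns (picture, depth): 420x560x3 uint8, blue, green, red; 420x560 float32, m along the optical axis (not along the pixel's ray), 0 where there is no reading.
- r.camera_model(name): a dict with "fov_y" (degrees; the focal length in pixels is half the picture's height over the tangent of half this angle, whatever the lens; pixels are square), "cx", "cy" (the principal point, pixels), "k1" (the pictures are not rectified: a ray, as slopes to the right and down, at radius r is drawn at 1 + k1 r^2 times it, then the intrinsics apply), "extrinsics" (4x4, takes a point from camera to world coordinates). Camera axes: x right, y down, z forward; pixel columns grow to the right and rows downward; lengths in m; the calibration is good to about 2 mm. A picture is of the moment at which its call begins: read the wrist's pose just before it. camera_model takes no time and is no camera call; for the wrist camera it gives the pose at the moment of the call.
- r.hand_in(): hands the job in, once; it reports no verdict.
The state is a dict: "time_s": time; "joint_pos": joint angles; "dq": joint speeds; "joint_efforts": joint torques, N m; "position": TCP position; "ee_rot": TCP orientation; "wrist_force": force on the tool from outside, world axes, zero at the start; "torque": the same for the moment, N m; "gripper_width": opening from 0.0 (shut) to 1.0 (fully open).
Only numpy, scipy, OpenCV 4.12 (cv2) and the standard library are available. Lean on these libraries where they do the work, as an engineer would, in place of code of your own. Each camera call takes 0.05 s, during which the arm holds its last target.

### The job

Push the lever of the polarimeter's analyser ring around its arc with your fingertips until the white line on the lever lies over the red dot on the scale, and leave it there. Then press the green button on the readout box fully down and let it come back up. Push gently, without pinching or forcing the lever, and leave the jar, beaker and pipette filler where they stand.

Things in the scene. Friction and masses are not known exactly. Their poses are not given: they have to be found in the camera images.
- polarimeter: Bench polarimeter, fixed: grey foot 170 x 150 x 35 mm, white column, and on top a flat white scale disc 224 mm across, upper face 113 mm above the bench. Origin on the ring's vertical turning axis at bench height; its -x side roughly faces the robot. The lever starts within 26 degrees of its -x direction and turns both ways to stops 109 degrees from it.
- analyser: Black analyser ring (120 mm across, 22 mm high) with its lever, turning about the vertical axis. Origin on the axis at the ring's underside, 117 mm above the bench; z up, x out along the lever's white centre line. The lever arm is black, 10 mm wide, reaches 138 mm from the axis, top 127 mm above the bench, and passes 2 mm over the dots. It stays where it is left.
- lever_post (a point): Centre of the top of the yellow upright post on the lever: 14 mm diameter, 130 mm from the turning axis, top 167 mm above the bench, 40 mm above the arm, outside the scale disc, free on both sides. Push on its side: about 1.5 N turns the lever; over 15 N from the fingers counts as pinched or forced.
- red_dot: Red dot, 14 mm diameter, 2 mm high, fixed on the scale disc, 85 to 101 mm from the turning axis, 57 to 87 degrees to one side or the other of the polarimeter's -x direction. The target. Origin at the centre of its underside.
- blue_dot: Blue dot of the same size on the other side of the scale; not the target.
- readout: Readout box, fixed to the bench: grey, 150 x 130 x 60 mm with a dark screen on top. Origin at the centre of its underside.
- measure_top (a point): Centre of the top of the round green push button (28 mm diameter) on top of the readout box, on the side towards the robot, 82 mm above the bench, 10 mm proud of its black 44 mm collar. Pressed straight down.
- measure (a joint): Travel of the green button in m: 0 up, 0.006 fully down (5 N); it springs back. Pressed to 0.0045 counts as fully down.
- jar: Closed amber glass jar, 52 mm diameter, 85 mm high, loose; origin at the centre of its underside. Leave alone.
- beaker: Glass beaker, 68 mm diameter, 85 mm high, loose; origin at the centre of its underside. Leave alone.
- pipette_filler: Green pipette filler lying on the bench, 120 x 34 x 20 mm, loose; origin at its underside, x along it. Leave alone.
Not all that is in view belongs to the job. There is more than one size of the readout; the job needs the middle-sized.

How it is judged:
On the way, in this order (a step that is already met when the one before it is completed fails the run):
1. the lever's white line rests over the red dot (y of red_dot in the frame of analyser between -0.007 and 0.007 m and x of red_dot in the frame of analyser above 0.05 m and angular speed of analyser below 0.05 rad/s), for 0.3 s.
2. then the green button is pressed fully down, the lever still on the dot (y of red_dot in the frame of analyser between -0.007 and 0.007 m and x of red_dot in the frame of analyser above 0.05 m and value of joint measure above 0.0045 m), for 0.05 s.
At the end, for the whole second after the job is handed in: The lever is at rest with its white centre line within 7 mm of the red dot's centre (over the dot), the button is back up, and the jar, beaker and pipette filler are upright within 20 mm of where they began (all of step 1 and value of joint measure below 0.0015 m and distance of each of jar, beaker, pipette_filler from where it was at the start of the episode below 0.02 m and angle between each of jar, beaker, pipette_filler's own z axis and vertical below 0.2 rad); the robot touches nothing.
It fails at once if the lever is pinched or forced (over 15 N from the fingers) (contact force between the fingers and analyser above 15 N).
It fails at once if the jar is moved, lifted or tipped (distance of jar from where it was at the start of the episode above 0.02 m or angle between jar's own z axis and vertical above 0.2 rad).
It fails at once if the beaker is moved, lifted or tipped (distance of beaker from where it was at the start of the episode above 0.02 m or angle between beaker's own z axis and vertical above 0.2 rad).
It fails at once if the pipette filler is moved, lifted or tipped (distance of pipette_filler from where it was at the start of the episode above 0.02 m or angle between pipette_filler's own z axis and vertical above 0.2 rad).
It also fails if it takes over 51 s, if anything falls off the work surface, if the arm or the gripper's body presses on something with over 40 N, if the wrist force passes 120 N, or if a joint passes its speed limit or range.

## Working session

There is one attempt and no reset: what is moved stays moved. The work goes in short steps, Python scripts to look and compute and a tool call to move; the robot and the scene stay as the last step left them, time stands still between calls to the robot, and variables do not carry over. Pictures are saved under pics/ and viewed, and the job is handed in when it is done.

Besides the shell and the picture viewer there is one more tool, called by a JSON object that holds its "api" and its "payload". carry_out: Moves the arm, as the interface text tells. Its arguments: {"type":"object","properties":{"deltas":{"type":"array"},"force":{"type":"number"}},"required":["deltas"]}

```bash
ls; mkdir -p pics; cat > h.py <<'E'
import numpy as np, cv2
from cell import r
def ray(m,u,v):
    f=210/np.tan(np.radians(m['fov_y'])/2)
    d=np.array([(u-m['cx'])/f,(v-m['cy'])/f]); s=d.copy()
    for _ in range(30): s=d/(1+m['k1']*(s@s))
    E=np.array(m['extrinsics']); return E[:3,3],E[:3,:3]@np.array([s[0],s[1],1])
def onz(m,u,v,z):
    o,d=ray(m,u,v); return o+d*(z-o[2])/d[2]
E
python3 - <<'E'
from h import *
print(r.state())
for n in ["scene","top"]:
    p,d=r.grab_frame(n); m=r.camera_model(n); print(n,m)
    cv2.imwrite(f"pics/{n}0.png",p); np.savez(f"{n}0.npz",p=p,d=d)
E
```

```text
pics
{'time_s': 0.0, 'joint_pos': array([-1.21801697e+00,  2.38787138e-01, -1.42773811e-02,  1.31923132e+00,
       -1.96792181e-05,  1.57076987e+00]), 'dq': array([ 0.00078608, -0.0006862 ,  0.0007558 ,  0.00099504, -0.00104343,
        0.00180992]), 'joint_efforts': array([-1.51180982e-03, -5.38777041e+01,  3.46439624e+01,  1.84024998e-02,
        2.16321553e-05, -7.00538294e-08]), 'position': array([ 0.1813261 , -0.49249881,  0.40406512]), 'ee_rot': array([ 9.84481035e-01,  1.75489403e-01, -1.41241304e-04, -7.36395595e-04]), 'wrist_force': array([-1.00549948,  0.16103184, -0.1701747 ]), 'torque': array([0.04646813, 0.00621699, 0.0515179 ]), 'gripper_width': 1.0004015420022632}
scene {'fov_y': 57.40688585183885, 'cx': 271.74395922639667, 'cy': 205.90480546123288, 'k1': 0.011998011316073427, 'extrinsics': array([[ 0.20723836,  0.83288883, -0.51317488,  1.0883837 ],
       [ 0.97822581, -0.17039387,  0.11849131, -0.26028349],
       [ 0.01124824, -0.52655686, -0.8500655 ,  1.16009566],
       [ 0.        ,  0.        ,  0.        ,  1.        ]])}
top {'fov_y': 54.210098853526006, 'cx': 281.12177759696215, 'cy': 215.00513798001637, 'k1': -0.07838643104735685, 'extrinsics': array([[ 1.71620723e-04, -9.97022333e-01,  7.71131489e-02,
         3.78391160e-01],
       [-9.99790708e-01,  1.40647047e-03,  2.04098431e-02,
        -1.15527119e-01],
       [-2.04575268e-02, -7.71005125e-02, -9.96813423e-01,
         1.12130181e+00],
       [ 0.00000000e+00,  0.00000000e+00,  0.00000000e+00,
         1.00000000e+00]])}
```

View pics/scene0.png

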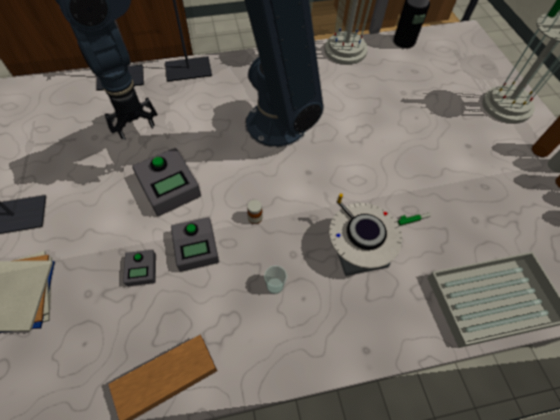

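View pics/top0.png

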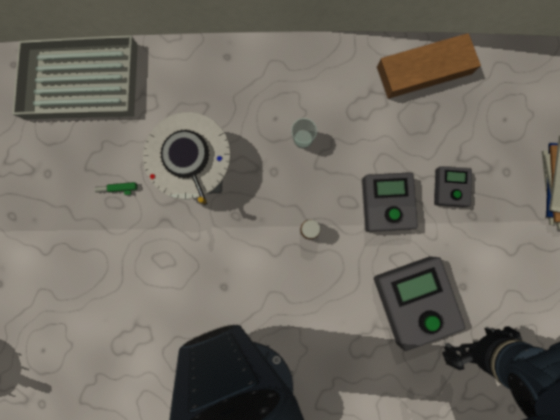

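The top view shows three readouts, with buttons at large (430,322), middle (394,214) and small (457,195). The lever post is near (202,200), the red dot at (152,177) and the blue dot at (220,158). The jar is at (311,229), the beaker at (304,133) and the filler at (120,188). I choose the middle box and the red dot, and will check sizes next.

```bash
python3 - <<'E'
from h import *
P={};
for n in ["scene","top"]:
    p=np.load(n+"0.npz")['p']; m=r.camera_model(n); hsv=cv2.cvtColor(p,cv2.COLOR_BGR2HSV)
    for name,lo,hi,z in [("red",(170,120,80),(180,255,255),.115),("red0",(0,150,80),(6,255,255),.115),("blue",(110,120,60),(130,255,255),.115),("yel",(14,140,90),(32,255,255),.167),("green",(45,120,40),(75,255,255),.082)]:
        k=cv2.inRange(hsv,lo,hi); c,l,s,ce=cv2.connectedComponentsWithStats(k)
        for i in range(1,c):
            if s[i,4]>8: print(n,name,ce[i].round(1),s[i].tolist(),onz(m,*ce[i],z).round(4))
    k=cv2.inRange(hsv,(0,0,165),(180,40,255)) 
m=r.camera_model("top")
for nm,pts,z in [("mid",[(363,175),(414,172),(420,229),(366,232)],.06),("small",[(437,168),(472,167),(473,207),(436,206)],.045),("jar",[(311,229)],.085),("beaker",[(304,133)],.085),("disc",[(142,154),(230,154),(187,112),(187,199)],.113)]:
    print(nm,[onz(m,*q,z).round(3).tolist() for q in pts])
p=np.load("top0.npz")['p']
cv2.imwrite("pics/c1.png",np.hstack([cv2.resize(p[100:220,130:250],(400,400),interpolation=2),cv2.resize(p[155:255,350:450],(400,400),interpolation=2)]))
E
```

```text
scene blue [ 49.9 275.6] [48, 267, 5, 18, 29] [ 0.5593 -0.7827  0.115 ]
scene blue [ 35.1 325.8] [33, 323, 7, 5, 12] [ 0.6979 -0.8078  0.115 ]
scene yel [389.   26.7] [382, 25, 15, 4, 15] [-0.295   0.5584  0.167 ]
scene yel [340.7 195.2] [339, 194, 4, 4, 12] [0.4937 0.0959 0.167 ]
scene yel [ 38.9 257.9] [25, 255, 23, 5, 61] [ 0.5254 -0.7908  0.167 ]
scene yel [ 39.9 310.1] [35, 294, 9, 27, 102] [ 0.6781 -0.773   0.167 ]
scene yel [160.3 377.3] [109, 336, 106, 84, 4014] [ 0.9038 -0.4801  0.167 ]
scene green [557.   10.7] [554, 8, 6, 7, 9] [-0.3718  1.4705  0.082 ]
scene green [157.6 161.1] [152, 157, 12, 9, 87] [ 0.1738 -0.4677  0.082 ]
scene green [408.5 219.2] [399, 215, 22, 10, 124] [0.5763 0.3145 0.082 ]
scene green [190.6 227.6] [186, 224, 10, 8, 66] [ 0.4652 -0.38    0.082 ]
scene green [137.2 256.3] [134, 254, 7, 6, 33] [ 0.5319 -0.548   0.082 ]
top red0 [152. 176.] [151, 175, 3, 3, 9] [0.5552 0.2302 0.115 ]
top blue [219. 158.] [218, 157, 3, 3, 9] [0.5996 0.0607 0.115 ]
top yel [429.9  62.2] [382, 35, 97, 56, 3069] [ 0.8256 -0.4589  0.167 ]
top yel [553.3 155.2] [551, 147, 6, 22, 68] [ 0.5966 -0.7554  0.167 ]
top yel [200.3 199.3] [198, 197, 6, 6, 26] [0.4895 0.0945 0.167 ]
top yel [557.1 216.6] [555, 213, 5, 9, 39] [ 0.4474 -0.7561  0.167 ]
top green [121.9 187.3] [108, 183, 28, 11, 188] [0.5318 0.3212 0.082 ]
top green [456.8 193.7] [453, 190, 8, 8, 51] [ 0.5131 -0.5454  0.082 ]
top green [394.1 213.6] [389, 208, 12, 12, 108] [ 0.4618 -0.3816  0.082 ]
top green [432.1 323. ] [424, 316, 17, 16, 202] [ 0.186  -0.4737  0.082 ]
mid [[0.565, -0.308, 0.06], [0.573, -0.442, 0.06], [0.424, -0.454, 0.06], [0.416, -0.313, 0.06]]
small [[0.587, -0.509, 0.045], [0.59, -0.605, 0.045], [0.482, -0.604, 0.045], [0.485, -0.503, 0.045]]
jar [[0.423, -0.17, 0.085]]
beaker [[0.671, -0.153, 0.085]]
disc [[0.612, 0.259, 0.113], [0.61, 0.033, 0.113], [0.72, 0.145, 0.113], [0.497, 0.14, 0.113]]
```

View pics/c1.png

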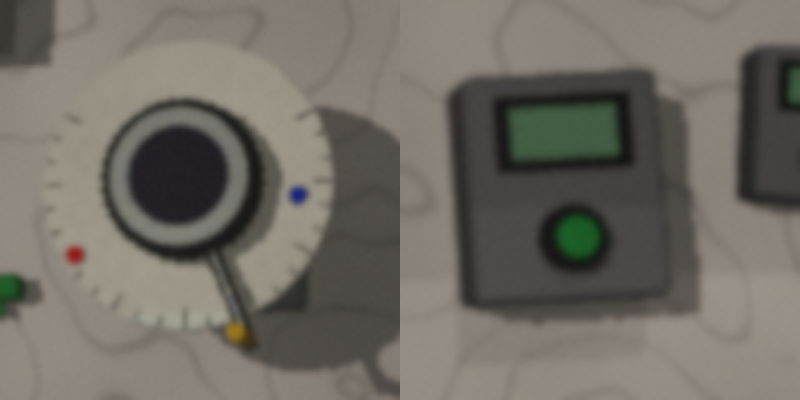

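```bash
cat >> h.py <<'E'
from scipy.spatial.transform import Rotation as R
def rel(p,phi,s=None):
    s=s or r.state(); Q=R.from_quat(s['ee_rot'])
    a=np.radians(phi); T=R.from_matrix(np.array([[np.cos(a),np.sin(a),0],[np.sin(a),-np.cos(a),0],[0,0,-1]]).T.T)
    d=Q.inv().apply(np.array(p)-s['position'])*100
    rv=(Q.inv()*T).as_rotvec(degrees=True)
    print("dp cm",d.round(2),"ang",rv.round(1))
    return d,rv
E
python3 - <<'E'
from h import *
rel([.508,.053,.40],113); rel([.36,-.25,.40],65)
E
```

```text
dp cm [ 49.5  -39.91   0.47] ang [ -0.1  -0.1 -92.8]
dp cm [ 25.14 -16.59   0.44] ang [ -0.1  -0.  -44.8]
```

{"api": "carry_out", "payload": {"deltas": [{"angular": [0, 0, -3], "dp": [1.2, -1, 0], "gripper": 0}, {"angular": [0, 0, -7], "dp": [3.6, -2.9, 0], "gripper": 0}, {"angular": [0, 0, -12], "dp": [6.2, -5, 0], "gripper": 0}, {"angular": [0, 0, -17], "dp": [9, -7.2, 0], "gripper": 0}, {"angular": [0, 0, -22], "dp": [11.8, -9.4, 0], "gripper": 0}, {"angular": [0, 0, -27], "dp": [14.6, -11.6, 0], "gripper": 0}, {"angular": [0, 0, -32], "dp": [17.4, -13.9, 0], "gripper": 0}, {"angular": [0, 0, -37], "dp": [20.2, -16.2, 0], "gripper": 0}, {"angular": [0, 0, -42], "dp": [23, -18.5, 0], "gripper": 0}, {"angular": [0, 0, -46.4], "dp": [24.75, -20, 0], "gripper": 0}], "force": 20}}

```text
time_s: 0.93
position: [0.3453, -0.217, 0.4046]
ee_rot: [0.834, 0.551, 0.0, -0.0]
wrist_force: [0.9, -0.6, -0.7]
gripper_width: 0.005
```

```bash
python3 - <<'E'
from h import *
s=r.state(); print(s['time_s'],s['position'],s['joint_pos'],s['gripper_width'])
rel([.508,.053,.40],113)
E
```

```text
0.9333 [ 0.34525602 -0.2170111   0.40459579] [-5.61375096e-01  3.72705292e-02 -2.55234237e-01  1.27871472e+00
  6.91305865e-04  1.41206861e+00] 0.004602414783324051
dp cm [31.22  4.39  0.48] ang [  0.   -0.  -46.1]
```

{"api": "carry_out", "payload": {"deltas": [{"angular": [0, 0, -4], "dp": [2, 0.3, 0], "gripper": 0}, {"angular": [0, 0, -9], "dp": [5, 0.7, 0], "gripper": 0}, {"angular": [0, 0, -14], "dp": [8.5, 1.2, 0], "gripper": 0}, {"angular": [0, 0, -20], "dp": [12, 1.7, 0], "gripper": 0}, {"angular": [0, 0, -26], "dp": [16, 2.2, 0], "gripper": 0}, {"angular": [0, 0, -32], "dp": [20, 2.8, 0], "gripper": 0}, {"angular": [0, 0, -37], "dp": [24, 3.4, 0], "gripper": 0}, {"angular": [0, 0, -42], "dp": [27.5, 3.9, 0], "gripper": 0}, {"angular": [0, 0, -45], "dp": [30, 4.2, 0], "gripper": 0}, {"angular": [0, 0, -46], "dp": [31.2, 4.4, 0], "gripper": 0}]}}

```text
time_s: 1.77
position: [0.51, 0.0522, 0.404]
ee_rot: [0.552, 0.834, 0.0, -0.0]
wrist_force: [0.4, -1.3, 0.5]
gripper_width: 0.002
```

```bash
python3 - <<'E'
from h import *
s=r.state(); print(s['time_s'],s['position'],s['joint_pos'],s['gripper_width'])
m=r.camera_model("wrist"); p,d=r.grab_frame("wrist"); cv2.imwrite("pics/w1.png",p); np.savez("w1.npz",p=p,d=d,E=m['extrinsics'])
p,d=r.grab_frame("top"); cv2.imwrite("pics/t1.png",p); print(m)
E
```

```text
1.7667 [0.5099659  0.05216541 0.40404249] [ 1.01787379e-01  2.17440433e-01 -4.27743343e-02  1.31113761e+00
  5.76481773e-04  1.27244223e+00] 0.0021979889294988964
{'fov_y': 63.59193415860742, 'cx': 289.33223620805336, 'cy': 214.77072907253623, 'k1': -0.05926564401533062, 'extrinsics': array([[ 9.21074481e-01,  3.69836749e-01,  1.21830124e-01,
         4.77791012e-01],
       [ 3.89385924e-01, -8.74319671e-01, -2.89730419e-01,
         1.26967521e-01],
       [-6.34482539e-04,  3.14302231e-01, -9.49322761e-01,
         3.73877690e-01],
       [ 0.00000000e+00,  0.00000000e+00,  0.00000000e+00,
         1.00000000e+00]])}
```

View pics/w1.png

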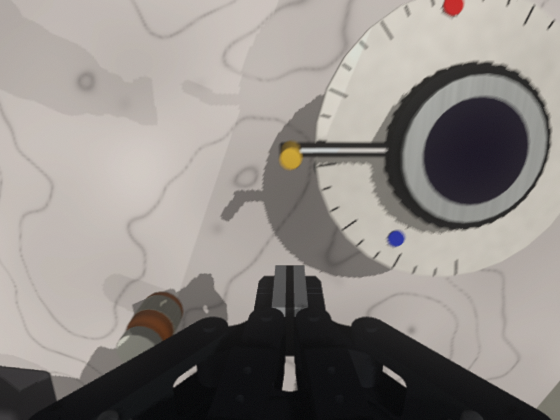

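View pics/t1.png

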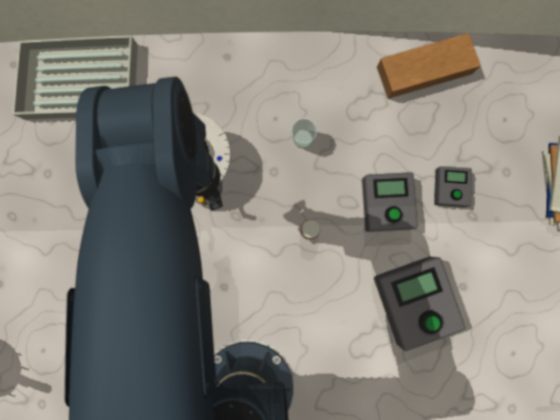

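The wrist view shows the yellow post top at (291,157), the white line from (303,150) to (386,151), the red dot at (453,6), the blue dot at (396,238), and the ring. The view is clear and the fingers are below the post in the picture.

```bash
cat >> h.py <<'E'
def blobs(p,lo,hi,amin=20):
    k=cv2.inRange(cv2.cvtColor(p,cv2.COLOR_BGR2HSV),lo,hi); c,l,s,ce=cv2.connectedComponentsWithStats(k)
    return [(ce[i],s[i],l==i) for i in range(1,c) if s[i,4]>=amin]
E
python3 - <<'E'
from h import *
z=np.load("w1.npz"); p=z['p']; m=r.camera_model("wrist"); m['extrinsics']=z['E']; d=z['d']
for n,lo,hi,h in [("red",(0,150,80),(6,255,255),.115),("blue",(110,120,60),(130,255,255),.115),("yel",(14,140,140),(32,255,255),.167),("dark",(110,20,20),(150,120,70),.139)]:
    for c,s,_ in blobs(p,lo,hi,60): print(n,c.round(1),s.tolist(),onz(m,*c,h).round(4))
for q in [(305,150),(345,150.5),(385,151)]: print(onz(m,*q,.127).round(4))
# disc rim points by depth -> height 0.113
f=210/np.tan(np.radians(m['fov_y'])/2); pts=[]
for v in range(0,300,2):
  for u in range(250,560,2):
    if d[v,u]>0:
      o,dd=ray(m,u,v); X=o+dd*d[v,u]; pts.append([u,v,*X])
pts=np.array(pts)
for lo,hi,n in [(.108,.119,"disc"),(.134,.146,"ring")]:
    k=(pts[:,4]>lo)&(pts[:,4]<hi); q=pts[k][:,2:4].astype(np.float32)
    print(n,k.sum(),np.median(pts[k][:,4]),cv2.minEnclosingCircle(q))
E
```

```text
red [452.9   6.2] [444, 0, 19, 15, 236] [0.556  0.2319 0.115 ]
blue [395.6 238.2] [388, 231, 16, 15, 175] [0.6001 0.0634 0.115 ]
yel [290.6 157.7] [280, 147, 22, 22, 371] [0.4907 0.0979 0.167 ]
dark [475.4 150.4] [424, 98, 104, 106, 8508] [0.6095 0.1499 0.139 ]
dark [276.1 335.7] [267, 323, 16, 26, 99] [ 0.5392 -0.0471  0.139 ]
dark [306.2 331.1] [297, 322, 17, 18, 78] [ 0.5605 -0.033   0.139 ]
dark [355.8 364.8] [321, 341, 56, 48, 577] [ 0.6147 -0.0489  0.139 ]
dark [178.9 359.1] [165, 348, 30, 22, 125] [ 0.471  -0.1037  0.139 ]
dark [422.4 385.6] [406, 373, 36, 25, 245] [ 0.6821 -0.0477  0.139 ]
dark [126.5 390.3] [116, 374, 27, 31, 156] [ 0.4364 -0.1591  0.139 ]
dark [448.1 388.5] [437, 375, 26, 29, 162] [ 0.7065 -0.0421  0.139 ]
dark [101.7 395.6] [84, 385, 34, 22, 183] [ 0.4162 -0.176   0.139 ]
dark [479.6 400.6] [463, 386, 34, 32, 231] [ 0.7436 -0.0442  0.139 ]
dark [ 81.4 403.1] [76, 395, 13, 16, 65] [ 0.3997 -0.1946  0.139 ]
dark [532.5 413.9] [526, 408, 15, 12, 64] [ 0.8062 -0.0409  0.139 ]
[0.5007 0.1015 0.127 ]
[0.5275 0.1125 0.127 ]
[0.5545 0.1237 0.127 ]
disc 8736 0.11353360016342295 ((0.6093051433563232, 0.1470836102962494), 0.11195766180753708)
ring 4381 0.13979234520521824 ((0.572978138923645, 0.13361087441444397), 0.0969143733382225)
```

```bash
cat >> h.py <<'E'
C=np.array([.6093,.147])
def arc(th,off=.018,rad=.130,z=.313,cap=38,s=None):
    a=np.radians(th); t=np.array([np.sin(a),-np.cos(a)])
    p=C+rad*np.array([np.cos(a),np.sin(a)])-off*t
    return rel([*p,z],max(th-90,cap),s)
E
python3 - <<'E'
from h import *
arc(202.4,.040)
E
```

```text
dp cm [ 1.08 -0.09  9.1 ] ang [-0.1 -0.   0.3]
```

{"api": "carry_out", "payload": {"deltas": [{"angular": [0, 0, 0], "dp": [0.3, 0, 0.8], "gripper": 0}, {"angular": [0, 0, 0], "dp": [0.6, 0, 2], "gripper": 0}, {"angular": [0, 0, 0], "dp": [1, -0.1, 3.5], "gripper": 0}, {"angular": [0, 0, 0], "dp": [1.1, -0.1, 5], "gripper": 0}, {"angular": [0, 0, 0], "dp": [1.1, -0.1, 6.5], "gripper": 0}, {"angular": [0, 0, 0], "dp": [1.1, -0.1, 7.7], "gripper": 0}, {"angular": [0, 0, 0], "dp": [1.1, -0.1, 8.5], "gripper": 0}, {"angular": [0, 0, 0], "dp": [1.1, -0.1, 9], "gripper": 0}, {"angular": [0, 0, 0], "dp": [1.1, -0.1, 9.1], "gripper": 0}, {"angular": [0, 0, 0], "dp": [1.1, -0.1, 9.1], "gripper": 0}]}}

```text
time_s: 2.7
position: [0.5034, 0.0588, 0.3138]
ee_rot: [0.555, 0.832, -0.0, -0.0]
wrist_force: [-0.3, 0.2, 0.9]
gripper_width: 0.005
```

```bash
python3 - <<'E'
from h import *
s=r.state(); print(s['time_s'],s['position'])
for i in range(1,7): arc(202.4-2.0*i,.040-.022*min(1,i/4))
p,d=r.grab_frame("wrist"); cv2.imwrite("pics/w2.png",p)
E
```

```text
2.7 [0.50344289 0.05876298 0.31381045]
dp cm [1.13 0.04 0.08] ang [-0.  -0.   2.2]
dp cm [ 2.14 -0.02  0.08] ang [-0.  -0.   4.2]
dp cm [ 3.15 -0.02  0.08] ang [-0.  -0.   6.2]
dp cm [4.15 0.04 0.08] ang [-0.  -0.   8.2]
dp cm [4.61 0.05 0.08] ang [-0.  -0.  10.2]
dp cm [5.07 0.07 0.08] ang [-0.  -0.  12.2]
```

View pics/w2.png

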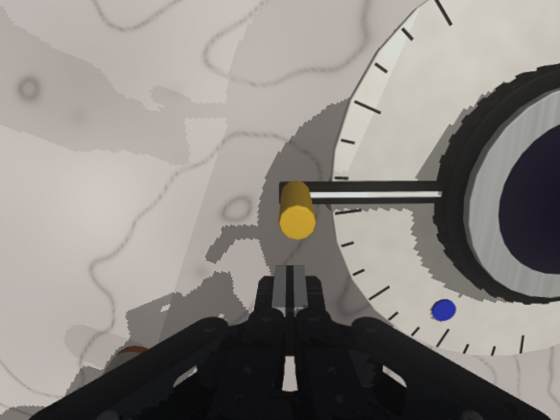

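The fingers (290,270) are lined up under the post (297,222), with clearance. I'll make gentle contact now.

{"api": "carry_out", "payload": {"deltas": [{"angular": [0, 0, 0.5], "dp": [0.3, 0.05, 0], "gripper": 0}, {"angular": [0, 0, 1], "dp": [0.7, 0.05, 0], "gripper": 0}, {"angular": [0, 0, 2], "dp": [1.1, 0.05, 0], "gripper": 0}, {"angular": [0, 0, 2.5], "dp": [1.5, 0.05, 0], "gripper": 0}, {"angular": [0, 0, 3], "dp": [1.8, 0.05, 0], "gripper": 0}, {"angular": [0, 0, 3.5], "dp": [2.1, 0.05, 0], "gripper": 0}, {"angular": [0, 0, 4], "dp": [2.4, 0.05, 0], "gripper": 0}, {"angular": [0, 0, 5], "dp": [2.7, 0.05, 0], "gripper": 0}, {"angular": [0, 0, 6], "dp": [3.0, 0.05, 0], "gripper": 0}, {"angular": [0, 0, 6.5], "dp": [3.3, 0.05, 0], "gripper": 0}]}}

```text
time_s: 3.58
position: [0.4912, 0.0901, 0.3137]
ee_rot: [0.602, 0.799, -0.0, -0.0]
wrist_force: [-1.0, -3.1, 0.0]
gripper_width: 0.003
```

```bash
cat > chk.py <<'E'
import sys
from h import *
s=r.state(); print(s['time_s'],s['position'],s['wrist_force'].round(2),s['joint_pos'][5])
m=r.camera_model("wrist"); p,d=r.grab_frame("wrist"); cv2.imwrite(f"pics/{sys.argv[1]}.png",p)
for n,lo,hi,h in [("red",(0,150,80),(6,255,255),.115),("yel",(14,140,140),(32,255,255),.167)]:
    for c,st,_ in blobs(p,lo,hi,100):
        X=onz(m,*c,h); q=X[:2]-C; print(n,c.round(1),st.tolist(),X.round(4),"th",np.degrees(np.arctan2(q[1],q[0]))%360,np.hypot(*q))
# current finger angle
q=s['position'][:2]-C; print("finger th",np.degrees(np.arctan2(q[1],q[0]))%360, np.hypot(*q))
E
python3 chk.py w3
```

```text
3.5833 [0.49117351 0.09005171 0.31365498] [-1.   -3.05  0.02] 1.472805762647927
red [510.1  21.3] [496, 5, 29, 33, 745] [0.5552 0.2323 0.115 ] th 122.41543616948859 0.10099642376706995
yel [290.6 274.3] [274, 260, 34, 30, 785] [0.486  0.1078 0.167 ] th 197.61300032984715 0.1294129481523543
finger th 205.738522463296 0.13113723514376308
```

View pics/w3.png

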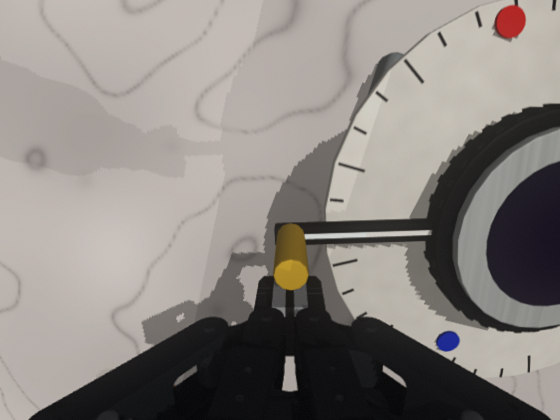

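```bash
python3 - <<'E'
from h import *
for k in range(1,11): arc(197.6-2.2*k)
E
```

```text
dp cm [ 0.52 -0.09  0.07] ang [-0.  -0.   0.6]
dp cm [ 1.02 -0.15  0.07] ang [-0.  -0.   2.8]
dp cm [ 1.52 -0.18  0.07] ang [-0. -0.  5.]
dp cm [ 2.03 -0.2   0.07] ang [-0.  -0.   7.2]
dp cm [ 2.53 -0.19  0.07] ang [-0.  -0.   9.4]
dp cm [ 3.03 -0.17  0.07] ang [-0.  -0.  11.6]
dp cm [ 3.53 -0.13  0.07] ang [-0.  -0.  13.8]
dp cm [ 4.03 -0.06  0.07] ang [-0. -0. 16.]
dp cm [4.53 0.02 0.07] ang [-0.  -0.  18.2]
dp cm [5.03 0.12 0.07] ang [-0.  -0.  20.4]
```

{"api": "carry_out", "payload": {"deltas": [{"angular": [0, 0, 0.6], "dp": [0.5, -0.09, 0], "gripper": 0}, {"angular": [0, 0, 2.8], "dp": [1.0, -0.15, 0], "gripper": 0}, {"angular": [0, 0, 5], "dp": [1.5, -0.18, 0], "gripper": 0}, {"angular": [0, 0, 7.2], "dp": [2.0, -0.2, 0], "gripper": 0}, {"angular": [0, 0, 9.4], "dp": [2.5, -0.19, 0], "gripper": 0}, {"angular": [0, 0, 11.6], "dp": [3.0, -0.17, 0], "gripper": 0}, {"angular": [0, 0, 13.8], "dp": [3.5, -0.13, 0], "gripper": 0}, {"angular": [0, 0, 16], "dp": [4.0, -0.06, 0], "gripper": 0}, {"angular": [0, 0, 18.2], "dp": [4.5, 0.02, 0], "gripper": 0}, {"angular": [0, 0, 20.4], "dp": [5.0, 0.12, 0], "gripper": 0}]}}

```text
time_s: 4.47
position: [0.4786, 0.1387, 0.3137]
ee_rot: [0.734, 0.679, 0.0, 0.0]
wrist_force: [0.6, -2.0, -0.1]
gripper_width: -0.003
```

```bash
python3 chk.py w4; python3 - <<'E'
from h import *
s=r.state(); q=s['position'][:2]-C; th=np.degrees(np.arctan2(q[1],q[0]))%360-7.9
print(th)
for k in range(1,11): arc(th-2.2*k)
E
```

```text
4.4667 [0.47860617 0.13868965 0.3137346 ] [ 0.6  -1.98 -0.1 ] 1.9300037733742084
red [439.8  64.2] [426, 49, 29, 31, 705] [0.5556 0.2323 0.115 ] th 122.18530379856944 0.10074210104247366
yel [291.3 274.2] [275, 259, 34, 31, 789] [0.4802 0.157  0.167 ] th 175.5894660496786 0.12952021163980557
finger th 183.6383345325464 0.13095777878372244
175.47987236354803
dp cm [ 0.5  -0.09  0.07] ang [ 0.  -0.   2.2]
dp cm [ 1.   -0.13  0.07] ang [ 0.  -0.   4.4]
dp cm [ 1.51 -0.15  0.07] ang [ 0.  -0.   6.6]
dp cm [ 2.01 -0.16  0.07] ang [ 0.  -0.   8.8]
dp cm [ 2.51 -0.14  0.07] ang [ 0. -0. 11.]
dp cm [ 3.02 -0.1   0.07] ang [ 0.  -0.  13.2]
dp cm [ 3.52 -0.05  0.07] ang [ 0.  -0.  15.4]
dp cm [4.01 0.03 0.07] ang [ 0.  -0.  17.6]
dp cm [4.51 0.12 0.08] ang [ 0.  -0.  19.8]
dp cm [5.   0.24 0.08] ang [ 0. -0. 22.]
```

Tracking well: post at 175.6°, target 122.3°.

{"api": "carry_out", "payload": {"deltas": [{"angular": [0, 0, 2.2], "dp": [0.5, -0.09, 0], "gripper": 0}, {"angular": [0, 0, 4.4], "dp": [1.0, -0.13, 0], "gripper": 0}, {"angular": [0, 0, 6.6], "dp": [1.5, -0.15, 0], "gripper": 0}, {"angular": [0, 0, 8.8], "dp": [2.0, -0.16, 0], "gripper": 0}, {"angular": [0, 0, 11], "dp": [2.5, -0.14, 0], "gripper": 0}, {"angular": [0, 0, 13.2], "dp": [3.0, -0.1, 0], "gripper": 0}, {"angular": [0, 0, 15.4], "dp": [3.5, -0.05, 0], "gripper": 0}, {"angular": [0, 0, 17.6], "dp": [4.0, 0.03, 0], "gripper": 0}, {"angular": [0, 0, 19.8], "dp": [4.5, 0.12, 0], "gripper": 0}, {"angular": [0, 0, 22], "dp": [5.0, 0.24, 0], "gripper": 0}]}}

```text
time_s: 5.35
position: [0.4847, 0.1882, 0.3138]
ee_rot: [0.85, 0.527, -0.0, -0.0]
wrist_force: [-0.6, -1.5, 0.6]
gripper_width: -0.002
```

```bash
python3 chk.py w5; python3 - <<'E'
from h import *
s=r.state(); q=s['position'][:2]-C; th=np.degrees(np.arctan2(q[1],q[0]))%360-7.9
print(th)
for k in range(1,11): arc(th-2.2*k)
E
```

```text
5.35 [0.48470439 0.1881753  0.31375884] [-0.56 -1.53  0.64] 2.401102908135543
red [381.5 124.5] [368, 111, 28, 28, 620] [0.5557 0.2323 0.115 ] th 122.15038171743092 0.10076007467449778
yel [291.7 274.2] [275, 259, 34, 31, 786] [0.4929 0.2042 0.167 ] th 153.81461743260377 0.12971430230197525
finger th 161.71275251878032 0.13122298535441806
153.50577727588578
dp cm [ 0.5  -0.07  0.07] ang [-0.  -0.   2.2]
dp cm [ 1.01 -0.11  0.07] ang [-0.  -0.   4.4]
dp cm [ 1.51 -0.13  0.07] ang [-0.  -0.   6.6]
dp cm [ 2.01 -0.13  0.07] ang [-0.  -0.   8.8]
dp cm [ 2.52 -0.11  0.07] ang [-0. -0. 11.]
dp cm [ 3.02 -0.08  0.07] ang [-0.  -0.  13.2]
dp cm [ 3.52 -0.02  0.07] ang [-0.  -0.  15.4]
dp cm [4.02 0.05 0.07] ang [-0.  -0.  17.6]
dp cm [4.51 0.15 0.07] ang [-0.  -0.  19.8]
dp cm [5.   0.26 0.07] ang [-0. -0. 22.]
```

View pics/w5.png

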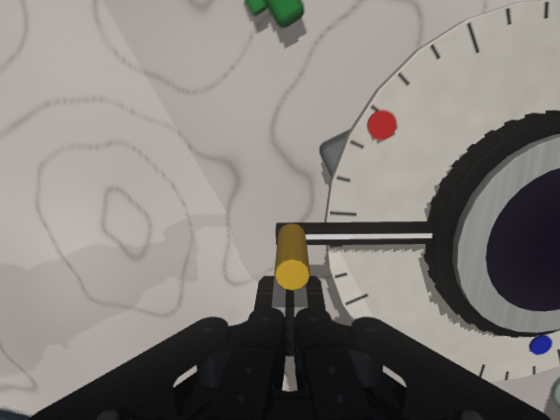

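The wrist view shows the lever (white line at row 237) approaching the red dot (382,125), with about 31.6° to go.

{"api": "carry_out", "payload": {"deltas": [{"angular": [0, 0, 2.2], "dp": [0.5, -0.07, 0], "gripper": 0}, {"angular": [0, 0, 4.4], "dp": [1.0, -0.11, 0], "gripper": 0}, {"angular": [0, 0, 6.6], "dp": [1.5, -0.13, 0], "gripper": 0}, {"angular": [0, 0, 8.8], "dp": [2.0, -0.13, 0], "gripper": 0}, {"angular": [0, 0, 11], "dp": [2.5, -0.11, 0], "gripper": 0}, {"angular": [0, 0, 13.2], "dp": [3.0, -0.08, 0], "gripper": 0}, {"angular": [0, 0, 15.4], "dp": [3.5, -0.02, 0], "gripper": 0}, {"angular": [0, 0, 17.6], "dp": [4.0, 0.05, 0], "gripper": 0}, {"angular": [0, 0, 19.8], "dp": [4.5, 0.15, 0], "gripper": 0}, {"angular": [0, 0, 22], "dp": [5.0, 0.26, 0], "gripper": 0}]}}

```text
time_s: 6.23
position: [0.509, 0.2318, 0.3136]
ee_rot: [0.934, 0.356, -0.0, -0.0]
wrist_force: [-1.2, -0.1, 1.0]
gripper_width: 0.002
```

```bash
python3 chk.py w6; python3 - <<'E'
from h import *
for t in [130,128,126,125,124,123,122.5]: arc(t,cap=40)
E
```

```text
6.2333 [0.50900844 0.23176124 0.3136105 ] [-1.24 -0.15  1.04] 2.8407951882246354
red [350.5 195. ] [338, 183, 26, 25, 518] [0.5558 0.2323 0.115 ] th 122.09612421557301 0.10070611626878949
yel [291.4 274.4] [275, 260, 34, 30, 791] [0.5222 0.2435 0.167 ] th 132.05669356168744 0.12995314179233788
finger th 139.7972341459671 0.1313120938337094
dp cm [ 0.36 -0.04  0.06] ang [-0.  -0.   1.6]
dp cm [ 0.81 -0.09  0.06] ang [-0.  -0.   1.6]
dp cm [ 1.27 -0.11  0.06] ang [-0.  -0.   1.6]
dp cm [ 1.5  -0.12  0.06] ang [-0.  -0.   1.6]
dp cm [ 1.73 -0.12  0.06] ang [-0.  -0.   1.6]
dp cm [ 1.96 -0.12  0.06] ang [-0.  -0.   1.6]
dp cm [ 2.07 -0.12  0.06] ang [-0.  -0.   1.6]
```

View pics/w6.png

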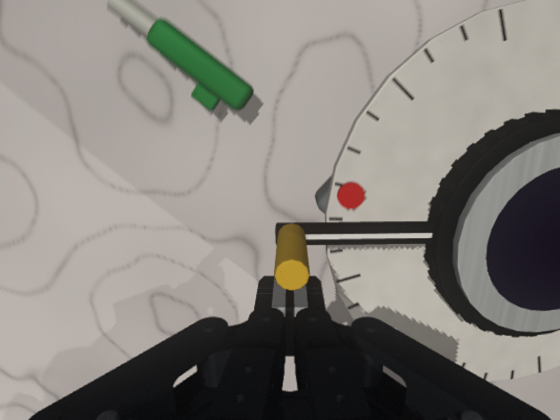

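The red dot is at (350,195) and the white line at row 236, about 10° to go. I'll make a slow final push and hold.

{"api": "carry_out", "payload": {"deltas": [{"angular": [0, 0, 1], "dp": [0.4, -0.05, 0], "gripper": 0}, {"angular": [0, 0, 2], "dp": [0.8, -0.09, 0], "gripper": 0}, {"angular": [0, 0, 3], "dp": [1.1, -0.11, 0], "gripper": 0}, {"angular": [0, 0, 3], "dp": [1.4, -0.12, 0], "gripper": 0}, {"angular": [0, 0, 3], "dp": [1.6, -0.12, 0], "gripper": 0}, {"angular": [0, 0, 3], "dp": [1.8, -0.12, 0], "gripper": 0}, {"angular": [0, 0, 3], "dp": [1.9, -0.12, 0], "gripper": 0}, {"angular": [0, 0, 3], "dp": [2.0, -0.12, 0], "gripper": 0}, {"angular": [0, 0, 3], "dp": [2.05, -0.12, 0], "gripper": 0}, {"angular": [0, 0, 3], "dp": [2.05, -0.12, 0], "gripper": 0}]}}

```text
time_s: 7.12
position: [0.5238, 0.2462, 0.3138]
ee_rot: [0.943, 0.331, 0.0, -0.0]
wrist_force: [-0.6, -0.8, -0.2]
gripper_width: 0.005
```

```bash
python3 chk.py w7
```

```text
7.1167 [0.52384795 0.24616911 0.31376028] [-0.56 -0.81 -0.23] 2.905150298589138
red [348.9 223.6] [337, 219, 24, 10, 160] [0.5586 0.2344 0.115 ] th 120.11249924145405 0.10102643710013097
yel [294.5 274.1] [278, 259, 34, 31, 797] [0.5386 0.2562 0.167 ] th 122.89449926710425 0.1301016718687211
finger th 130.75082283594355 0.13090670118416534
```

View pics/w7.png

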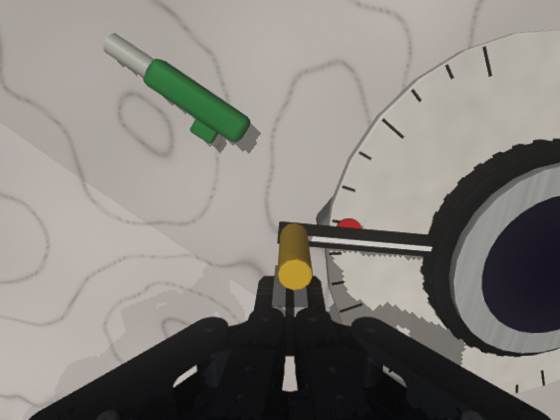

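```bash
python3 - <<'E'
from h import *
m=r.camera_model("wrist")
a,b=[onz(m,*q,.127)[:2] for q in [(312,240.5),(430,249)]]
u=(a-b)/np.linalg.norm(a-b); w=np.array([.5557,.2323])-b
print(a,b,np.degrees(np.arctan2(u[1],u[0])),u[0]*w[1]-u[1]*w[0], "axis off",u[0]*(C-b)[1]-u[1]*(C-b)[0])
E
```

```text
[0.54231971 0.24729537] [0.57630617 0.19718448] 124.14610536395642 -0.002656672704340196 axis off 0.000862817759134743
```

The two measures put the white line about 1.5–2.7 mm short of the dot, which is within tolerance. I'll nudge 2 mm, hold, then back off.

{"api": "carry_out", "payload": {"deltas": [{"angular": [0, 0, 0], "dp": [0.1, 0, 0], "gripper": 0}, {"angular": [0, 0, 0], "dp": [0.2, 0, 0], "gripper": 0}, {"angular": [0, 0, 0], "dp": [0.2, 0, 0], "gripper": 0}, {"angular": [0, 0, 0], "dp": [0.2, 0, 0], "gripper": 0}, {"angular": [0, 0, 0], "dp": [0.0, 0, 0], "gripper": 0}, {"angular": [0, 0, 0], "dp": [-0.5, 0, 0], "gripper": 0}, {"angular": [0, 0, 0], "dp": [-1.2, 0, 0], "gripper": 0}, {"angular": [0, 0, 0], "dp": [-2, 0, 0], "gripper": 0}, {"angular": [0, 0, 0], "dp": [-2.8, 0, 0], "gripper": 0}, {"angular": [0, 0, 0], "dp": [-3, 0, 0], "gripper": 0}]}}

```text
time_s: 8.0
position: [0.499, 0.2264, 0.3139]
ee_rot: [0.944, 0.331, -0.0, 0.0]
wrist_force: [0.6, -0.4, 1.0]
gripper_width: 0.003
```

```bash
python3 chk.py w8
```

```text
8.0 [0.49902459 0.22642981 0.31387489] [ 0.58 -0.4   0.96] 2.8921191267668953
yel [296.  188.7] [278, 171, 37, 36, 1033] [0.5403 0.2573 0.167 ] th 122.0264214261601 0.13005338370144282
finger th 144.23533081777992 0.13590349820221362
```

View pics/w8.png

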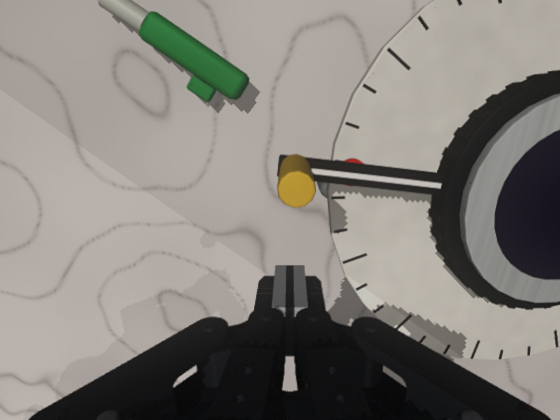

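```bash
python3 - <<'E'
from h import *
rel([.499,.2264,.404],38.7);rel([.4635,-.381,.404],38.7)
E
```

```text
dp cm [-0.04 -0.   -9.  ] ang [-0.  0. -0.]
dp cm [-40.78  45.18  -9.  ] ang [-0.  0. -0.]
```

The lever is at 122.0° against the dot's 122.1°. Next: up, then across to the button.

{"api": "carry_out", "payload": {"deltas": [{"angular": [0, 0, 0], "dp": [0, 0, -1.5], "gripper": 0}, {"angular": [0, 0, 0], "dp": [0, 0, -4], "gripper": 0}, {"angular": [0, 0, 0], "dp": [-0.3, 0.3, -7], "gripper": 0}, {"angular": [0, 0, 0], "dp": [-1.5, 1.7, -9], "gripper": 0}, {"angular": [0, 0, 0], "dp": [-3.5, 3.9, -9], "gripper": 0}, {"angular": [0, 0, 0], "dp": [-6, 6.7, -9], "gripper": 0}, {"angular": [0, 0, 0], "dp": [-8.5, 9.4, -9], "gripper": 0}, {"angular": [0, 0, 0], "dp": [-11, 12.2, -9], "gripper": 0}, {"angular": [0, 0, 0], "dp": [-13.5, 15, -9], "gripper": 0}, {"angular": [0, 0, 0], "dp": [-15.5, 17.2, -9], "gripper": 0}]}}

```text
time_s: 8.88
position: [0.4865, -0.0059, 0.404]
ee_rot: [0.944, 0.331, 0.0, 0.0]
wrist_force: [1.2, 0.5, 0.2]
gripper_width: 0.001
```

```bash
python3 - <<'E'
from h import *
print(r.state()['position']);rel([.4635,-.381,.404],38.7)
E
```

```text
[ 0.48649178 -0.00594855  0.40403458]
dp cm [-2.524e+01  2.784e+01  1.000e-02] ang [ 0. -0. -0.]
```

{"api": "carry_out", "payload": {"deltas": [{"angular": [0, 0, 0], "dp": [-2, 1.8, 0], "gripper": 0}, {"angular": [0, 0, 0], "dp": [-5, 4.5, 0], "gripper": 0}, {"angular": [0, 0, 0], "dp": [-8.3, 7.4, 0], "gripper": 0}, {"angular": [0, 0, 0], "dp": [-11.7, 10.5, 0], "gripper": 0}, {"angular": [0, 0, 0], "dp": [-15.2, 13.6, 0], "gripper": 0}, {"angular": [0, 0, 0], "dp": [-18.7, 16.8, 0], "gripper": 0}, {"angular": [0, 0, 0], "dp": [-22.2, 19.9, 0], "gripper": 0}, {"angular": [0, 0, 0], "dp": [-25.7, 23, 0], "gripper": 0}, {"angular": [0, 0, 0], "dp": [-29, 26, 0], "gripper": 0}, {"angular": [0, 0, 0], "dp": [-31, 27.8, 0], "gripper": 0}]}}

```text
time_s: 9.72
position: [0.4207, -0.4011, 0.4039]
ee_rot: [0.944, 0.331, 0.0, 0.0]
wrist_force: [1.2, -1.0, -0.1]
gripper_width: -0.003
```

```bash
python3 - <<'E'
from h import *
print(r.state()['time_s'],r.state()['position'])
m=r.camera_model("wrist"); p,d=r.grab_frame("wrist"); cv2.imwrite("pics/w9.png",p)
for c,s,_ in blobs(p,(45,120,40),(75,255,255),100): print(c,s,onz(m,*c,.082))
n="top"; p,d=r.grab_frame("top"); cv2.imwrite("pics/t2.png",cv2.resize(p[100:220,90:250],(800,600),interpolation=2))
rel([.4635,-.381,.404],38.7)
E
```

```text
9.7167 [ 0.42067488 -0.40105744  0.4039293 ]
[306.38643703 151.06781485] [290 133  35  37 929] [ 0.46172906 -0.38637208  0.082     ]
[471.18410042 213.9916318 ] [463 205  18  19 239] [ 0.51328515 -0.5414739   0.082     ]
dp cm [ 4.82  0.88 -0.11] ang [ 0.1  0.1 -0.3]
```

View pics/w9.png

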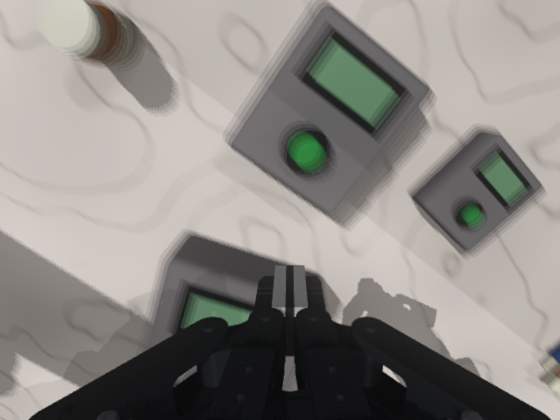

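View pics/t2.png

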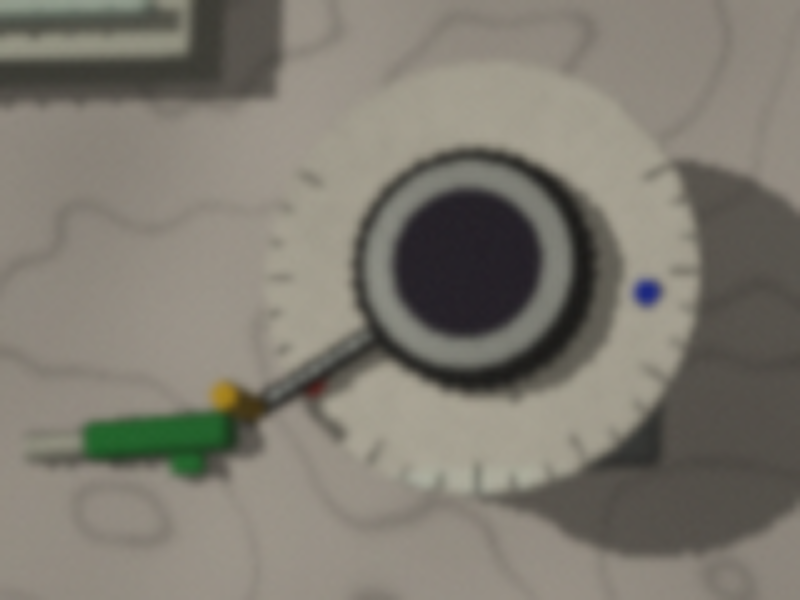

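The wrist frame was blurred because the arm was still settling: middle button at (306,151), small one at (471,214). The top view shows the lever lying over the red dot, with parallax. I'll look again now that it is settled.

```bash
python3 - <<'E'
from h import *
print(r.state()['time_s'],r.state()['position'])
m=r.camera_model("wrist"); p,d=r.grab_frame("wrist"); cv2.imwrite("pics/w10.png",p)
for c,s,_ in blobs(p,(45,120,40),(75,255,255),100): print(c,s,onz(m,*c,.082))
rel([.4635,-.382,.404],38.7)
E
```

```text
9.8167 [ 0.42028062 -0.40406613  0.40290246]
[298.56662665 142.9027611 ] [283 127  32  33 833] [ 0.46250543 -0.38026233  0.082     ]
[467.98924731 207.89605735] [459 199  19  19 279] [ 0.51402266 -0.53787079  0.082     ]
dp cm [ 4.58  1.12 -0.11] ang [-0.   0.  -0.2]
```

View pics/w10.png

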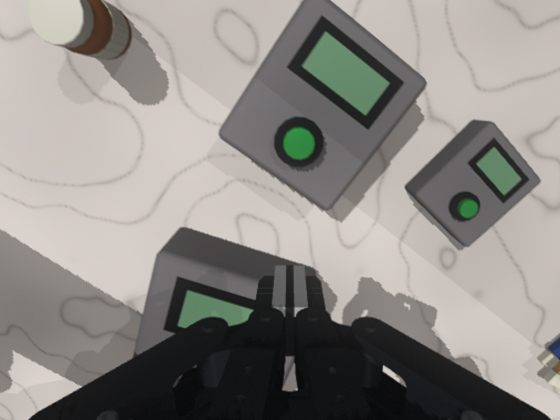

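{"api": "carry_out", "payload": {"deltas": [{"angular": [0, 0, 0], "dp": [1, 0.2, 0.5], "gripper": 0}, {"angular": [0, 0, 0], "dp": [2.5, 0.6, 1.5], "gripper": 0}, {"angular": [0, 0, 0], "dp": [4, 0.9, 3], "gripper": 0}, {"angular": [0, 0, 0], "dp": [4.6, 1.05, 5.5], "gripper": 0}, {"angular": [0, 0, 0], "dp": [4.6, 1.05, 8], "gripper": 0}, {"angular": [0, 0, 0], "dp": [4.6, 1.05, 10.2], "gripper": 0}, {"angular": [0, 0, 0], "dp": [4.6, 1.05, 11.8], "gripper": 0}, {"angular": [0, 0, 0], "dp": [4.6, 1.05, 12.8], "gripper": 0}, {"angular": [0, 0, 0], "dp": [4.6, 1.05, 13.2], "gripper": 0}, {"angular": [0, 0, 0], "dp": [4.6, 1.05, 13.2], "gripper": 0}]}}

```text
time_s: 10.7
position: [0.4647, -0.377, 0.2709]
ee_rot: [0.943, 0.332, -0.0, -0.001]
wrist_force: [0.8, 0.2, 0.7]
gripper_width: 0.002
```

```bash
python3 - <<'E'
from h import *
p,d=r.grab_frame("wrist"); cv2.imwrite("pics/w11.png",p);
s=r.state();print(s['time_s'],s['position'],s['wrist_force']); rel([.463,-.381,.255],38.7)
E
```

```text
10.75 [ 0.46471989 -0.37753947  0.27189715] [ 0.09304663 -0.2796866   0.11869481]
dp cm [-0.35  0.16  1.69] ang [ 0.  -0.   0.1]
```

View pics/w11.png

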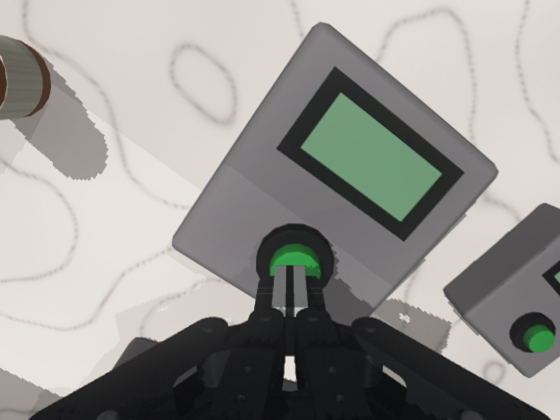

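The fingers sit over the middle box's green button (294,262). I'll press slowly.

{"api": "carry_out", "payload": {"deltas": [{"angular": [0, 0, 0], "dp": [-0.2, 0.1, 0.5], "gripper": 0}, {"angular": [0, 0, 0], "dp": [-0.3, 0.2, 1], "gripper": 0}, {"angular": [0, 0, 0], "dp": [-0.3, 0.2, 1.4], "gripper": 0}, {"angular": [0, 0, 0], "dp": [-0.3, 0.2, 1.6], "gripper": 0}, {"angular": [0, 0, 0], "dp": [-0.3, 0.2, 1.75], "gripper": 0}, {"angular": [0, 0, 0], "dp": [-0.3, 0.2, 1.9], "gripper": 0}, {"angular": [0, 0, 0], "dp": [-0.3, 0.2, 2.05], "gripper": 0}, {"angular": [0, 0, 0], "dp": [-0.3, 0.2, 2.2], "gripper": 0}, {"angular": [0, 0, 0], "dp": [-0.3, 0.2, 2.25], "gripper": 0}, {"angular": [0, 0, 0], "dp": [-0.3, 0.2, 2.25], "gripper": 0}]}}

```text
time_s: 11.58
position: [0.4628, -0.3819, 0.2495]
ee_rot: [0.943, 0.331, -0.0, 0.0]
wrist_force: [-3.3, 0.3, 4.9]
gripper_width: -0.0
```

```bash
python3 - <<'E'
from h import *
s=r.state();print(s['time_s'],s['position'],s['wrist_force'])
E
```

```text
11.5833 [ 0.46276467 -0.38192375  0.24952068] [-3.25696524  0.25288381  4.9379146 ]
```

Force is 4.9 N at 5.5 mm, about the full-down 5 N. I'll go a little further to feel the stop, then release and rise.

{"api": "carry_out", "payload": {"deltas": [{"angular": [0, 0, 0], "dp": [0, 0, 0.05], "gripper": 0}, {"angular": [0, 0, 0], "dp": [0, 0, 0.1], "gripper": 0}, {"angular": [0, 0, 0], "dp": [0, 0, 0.1], "gripper": 0}, {"angular": [0, 0, 0], "dp": [0, 0, 0.15], "gripper": 0}, {"angular": [0, 0, 0], "dp": [0, 0, 0.15], "gripper": 0}, {"angular": [0, 0, 0], "dp": [0, 0, 0.15], "gripper": 0}, {"angular": [0, 0, 0], "dp": [0, 0, 0.15], "gripper": 0}, {"angular": [0, 0, 0], "dp": [0, 0, 0.15], "gripper": 0}, {"angular": [0, 0, 0], "dp": [0, 0, 0.15], "gripper": 0}, {"angular": [0, 0, 0], "dp": [0, 0, 0.15], "gripper": 0}]}}

```text
time_s: 12.42
position: [0.4627, -0.3818, 0.2493]
ee_rot: [0.943, 0.331, 0.0, 0.001]
wrist_force: [-5.5, 1.4, 16.0]
gripper_width: -0.002
```

```bash
python3 - <<'E'
from h import *
p,d=r.grab_frame("wrist"); cv2.imwrite("pics/w12.png",p)
s=r.state();print(s['time_s'],s['position'],s['wrist_force'])
E
```

```text
12.4667 [ 0.46267359 -0.38187358  0.24928267] [-5.05606558  1.98372949 15.74122198]
```

View pics/w12.png

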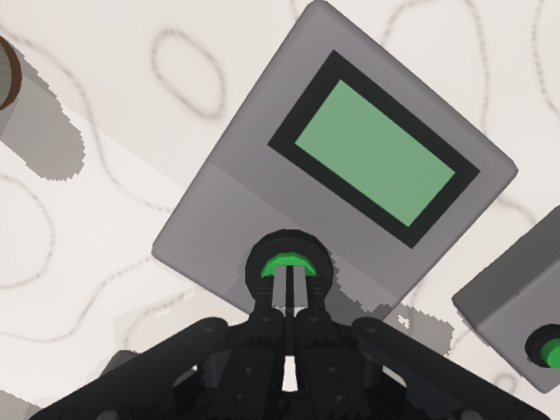

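The force rose to 16 N with no further travel, so the button is bottomed out. Its rim at (289,262) sits low in the collar. Now I'll retract and then check both ends.

{"api": "carry_out", "payload": {"deltas": [{"angular": [0, 0, 0], "dp": [0, 0, -0.3], "gripper": 0}, {"angular": [0, 0, 0], "dp": [0, 0, -0.8], "gripper": 0}, {"angular": [0, 0, 0], "dp": [0, 0, -1.6], "gripper": 0}, {"angular": [0, 0, 0], "dp": [0, 0, -3], "gripper": 0}, {"angular": [0, 0, 0], "dp": [0, 0, -5], "gripper": 0}, {"angular": [0, 0, 0], "dp": [-1, 0, -7.5], "gripper": 0}, {"angular": [0, 0, 0], "dp": [-2.5, 0, -10], "gripper": 0}, {"angular": [0, 0, 0], "dp": [-4, 0, -12], "gripper": 0}, {"angular": [0, 0, 0], "dp": [-5, 0, -13], "gripper": 0}, {"angular": [0, 0, 0], "dp": [-5, 0, -13], "gripper": 0}]}}

```text
time_s: 13.3
position: [0.4231, -0.4143, 0.3801]
ee_rot: [0.944, 0.331, 0.001, 0.002]
wrist_force: [-0.3, 0.4, -0.1]
gripper_width: 0.003
```

```bash
python3 - <<'E'
from h import *
r.grab_frame("top");r.grab_frame("top")
s=r.state(); m=r.camera_model("wrist"); print(s['time_s'],s['position'],s['wrist_force'])
p,d=r.grab_frame("wrist"); cv2.imwrite("pics/w13.png",p)
for c,st,k in blobs(p,(45,120,40),(75,255,255),300):
    o,dd=ray(m,*c); print("button",c,(o+dd*np.median(d[k]))[2])
q,_=r.grab_frame("top"); m=r.camera_model("top"); cv2.imwrite("pics/t3.png",q)
for c,st,_ in blobs(q,(14,140,90),(32,255,255),15):
    X=onz(m,*c,.167); v=X[:2]-C
    if np.hypot(*v)<.2: print("post",c,X,np.degrees(np.arctan2(v[1],v[0])))
E
```

```text
13.4 [ 0.42382315 -0.41311417  0.37708107] [ 0.98742291 -0.20909758 -0.82728809]
button [289.01823708 144.16919959] 0.08209496970602126
button [473.0755287  214.89123867] 0.0564736140366065
post [134.90909091 178.90909091] [0.53934468 0.25398562 0.167     ] 123.17970623826857
```

View pics/t3.png

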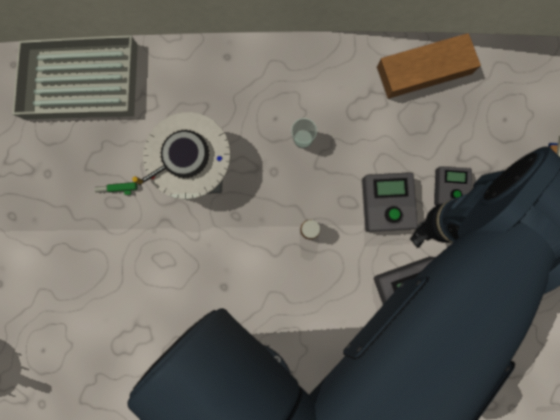

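View pics/w13.png

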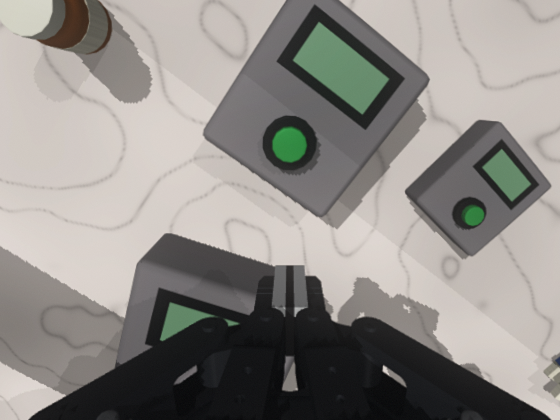

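The button is back up at 0.082 m. In the top view the lever rests over the dot, and the jar (311,229), beaker (304,133) and filler (120,188) are where they began. The fingers are clear of everything.

```bash
python3 -c "
from cell import r
print(r.hand_in())"
```

```text
the job is handed in; nothing more can be done
None
```

I pushed the lever's post about 80° around with the closed fingertips until the white line lay over the red dot. I then pressed the middle-sized readout's green button down to its stop, released it and handed the job in. No verdict came back, so success rests on my own checks below.

- **Lever:** after I backed off, the wrist camera put it at 122.0° and the dot at 122.1°. The last top-view reading was 123.2°, about 2 mm off at the dot. That camera has a bias of about 2 mm there, and both readings are within the 7 mm allowed. The wrist force showed at most about 3 N at the end of each push step.
- **Button:** the wrist force rose from 4.9 N to 16 N with no further travel, so it was fully down. Afterwards its top measured 82 mm above the bench, so it had come back up.
- **Other objects:** the jar, beaker and pipette filler look unmoved in the last top view.
- **Arm and time:** the arm was clear of everything, at about 13.5 s of the 51 s allowed.

One wrist picture of the button was blurred because the arm was still settling, and its position was about 5 mm off. I retook it before pressing.

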